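Change the bearing under the collar and spacer on a spindle

TASK

Change the worn bearing on the spindle: take the spacer ring and the collar off and lay them side by side on the rubber mat, put the worn bearing in the black scrap bin, then fit the new bearing that lies on the red carton. Put the collar and then the spacer ring back on as they were, every part fully down on the one below. Do not knock the oil bottle over.

Things in the scene. Friction and masses are not known exactly. Their poses are not given: they have to be found in the camera images.
- spindle: Fixed upright steel spindle: round flange 92 mm across, 11 mm thick (screw heads to 13), a 36 mm shoulder up to 35 mm above the bench, a 19 mm journal up to 70 mm, a rounded nose up to 80 mm. Origin on its axis at the bench, z up. Starts with, from below, worn bearing (underside 35 mm up), collar (50), spacer ring (64 to 77), all sliding freely on it.
- spacer_ring: Plain bright ground-steel ring, 38 mm outside, 28 mm bore, 13 mm high; topmost part on the spindle. Origin at the centre of its underside, z up. Its yaw means nothing.
- collar: Dark steel shaft collar with a small set screw in its side, 42 mm outside, 24 mm bore, 14 mm high; second from the top on the spindle, under the spacer ring. Origin at the centre of its underside, z up. Its yaw means nothing.
- bearing_old: The worn one of two alike ball bearings, 52 mm outside, 25 mm bore, 15 mm high, bright rings with a black seal between: the one at the bottom on the spindle, under the collar, resting on the shoulder. Origin at the centre of its underside, z up.
- bearing_new: The new one of two alike ball bearings (52 mm outside, 25 mm bore, 15 mm high): the one lying on top of the red carton. Origin at the centre of its underside, z up.
- mat: Fixed dark rubber mat, 100 mm (x) by 150 mm (y), 4 mm thick, lying flat on the bench; the side area. Origin at the centre of its underside, z up. The ring and the collar fit on it side by side along y, some 35 to 40 mm either side of the centre.
- scrap_bin: Fixed small empty black stacking bin, open on top, on the bench among the work (not the other bins along the back and far left); 181 mm (x) by 126 mm (y), 100 mm high; inside about 160 by 102 mm at the floor, which is 4 mm above the bench. Its front wall, to -x, is only 46 mm high. Origin at the centre of its underside, z up. A bearing may be let fall into it.
- carton: Fixed red carton lying flat, 161 mm (x) by 58 mm (y), 48 mm high; the new bearing lies on top of it. Origin at the centre of its underside, z up.
- oil_bottle: Loose small oiler bottle with a nozzle, 40 mm across, 105 mm high, standing upright on the bench amid the work, but no part of it (another far left is scenery). Origin at the centre of its underside, z up.
There are look-alikes about, which are no part of the job. What is shaped like the spacer_ring but purple or yellow is not meant.

How it is judged:
By the outcome, as a careful person would: the job done as asked, in the order asked, and still so for the second after the job is handed in, with the robot touching nothing.
It also fails if it takes over 134 s, if anything falls off the work surface, if the arm or the gripper's body presses on something with over 40 N, if the wrist force passes 120 N, or if a joint passes its speed limit or range.

ROBOT

A 7-joint arm with a two-finger parallel gripper is mounted at the origin on a cart in front of the work surface, level with it; the furniture and walls round the work are solid. World frame = base frame: x ahead of the robot, y to its left, z up, the work surface at z = 0. Lengths are in m, angles in degrees, forces in N, time in s.
With the tool pointing down it reaches from about 0.35 to 0.775 m from the base axis. Payload 3.1 kg.
Tool frame: the origin (TCP) lies on the centre line of the jaws, within the pads' length; the fingertips stand 17 mm ahead of it and the grasp point (between the pads) lies 2 mm behind it (robot.tip_reach is the distance from the TCP to the fingertips, in m); z points along the fingers, y is the line along which they close (so a half turn about z gives the same grasp; the last joint's range is limited). The gripper opens to 85 mm and grips with 20 to 120 N. Pads are 22 mm wide; open, the fingers measure 114 mm over their backs; the gripper's body (76 mm by 85 mm) begins 54 mm behind the grasp point. The pads swing forward as they close: fully open they stand 13 mm farther back than shut.
Start: joints at [61.094, 17.813, 0.802, 86.603, -0.252, 75.585, -1.558], TCP at [0.246, -0.492, 0.248] pointing down, gripper open.
Joint ranges: [-154.91, 154.91], [-16.99, 109.72], [-72.82, 74.43], [7.12, 147.25], [-82.49, 262.49], [11.32, 116.49], [-174.64, 174.64]. Speed limits (degrees/s): [159.86, 159.86, 180, 180, 180, 180, 180].

INTERFACE

Orientations are given as [roll, pitch, yaw] about the fixed x, y, z axes, in that order (R = Rz(yaw) Ry(pitch) Rx(roll)).
In Python, from station import robot, fingers, vision, workorder, recognise gives the robot as it stands. Calls block until the motion is done:
- robot.move_to(position, orientation): joint-space move of the TCP to a pose.
- robot.line_to(position, orientation=None, velocity=0.15, f_stop=None): straight line of the TCP; orientation=None keeps the orientation; velocity is the mean speed in m/s. With f_stop (N) it stops when the force on the tool has changed by that much, and returns True; else False.
- robot.move_j(angles): joint-space move.
- fingers.gripper_to(opening, force=None): opening from 0.0 (shut) to 1.0 (fully open); force is the grip in N (None keeps the last); returns when the fingers have stopped.
- robot.pause(seconds).
- robot.inverse_kinematics(position, orientation): joint angles nearest the present ones, or None.
- vision.grab_frame(name): name is "scene" or "top" or "wrist"; returns the picture (480x640x3 uint8, red, green, blue); there is no depth.
- vision.calibration(name): a dict with "mtx" (3x3 intrinsics, pixels), "extrinsics" (4x4, takes a point from world to camera coordinates); the wrist camera has in their place "T_tool_cam" (4x4, takes a point from camera to tool coordinates, whose origin is the TCP and whose axes are the flange's). Camera axes: x right, y up, looking along -z (the intrinsics and any distortion apply to the point x, -y, -z); pixel columns grow to the right and rows downward; lengths in m; the calibration is good to about 2 mm. A picture is of the moment at which its call begins: read the wrist's pose just before it. calibration takes no time and is no camera call.
A pose or a line that the arm cannot do raises robot.PlanningError and nothing moves.
- workorder.close_job(): hands the job in; it is judged then, once.
Trained networks look in the newest picture that a camera, given by its name, has taken for a name from the list of things; names that differ only in an ending like _2 or _b are one class to them, and where a whole thing is asked for, a point or a joint stands for the part that bears it (a point fixed in the world has none). Each returns a list of dicts, best first, with "p" (0 to 1); they miss things now and then, are a little off and sometimes report something else, mostly with a low value. They report only what shows in the picture. A call takes as long as a camera call. They do not tell look-alikes from the thing itself.
- recognise(label, camera): "rect" ([centre column, centre row, width, height] in pixels, round what is visible of it).
Readings, each from a call of its own:
- robot.current_time_s(): time.
- robot.current_joint_positions(): joint angles.
- robot.current_dq(): joint speeds.
- robot.current_joint_torque(): joint torques, N m.
- robot.current_tool_pos(): TCP position.
- robot.current_eef_rot(): TCP orientation.
- robot.current_contact_force(): force on the tool from outside, world axes, zero at the start.
- robot.current_torque(): the same for the moment, N m.
- robot.current_finger_gap(): opening from 0.0 (shut) to 1.0 (fully open).
- robot.current_gripper_force(): force on a finger pad.
Only numpy, scipy, OpenCV 4.12 (cv2) and the standard library are available. Lean on these libraries where they do the work, as an engineer would, in place of code of your own. Each camera call takes 0.05 s, during which the arm holds its last target. There are 200 camera calls.

## Working session

There is one attempt and no reset: what is moved stays moved. The work goes in short steps, each a Python script; the robot and the scene stay as the last script left them, time stands still between calls to the robot, and variables do not carry over. Pictures are saved under pics/ and viewed, at most 14 in all, crops included, and the job is handed in when it is done.

```bash
ls; mkdir -p pics; python3 - <<'E'
from station import robot, fingers, vision, workorder, recognise
import cv2, numpy as np
for c in ["scene","top"]:
    f=vision.grab_frame(c); cv2.imwrite(f"pics/{c}0.png",f[:,:,::-1])
    k=vision.calibration(c); print(c,{a:np.round(b,4).tolist() if not isinstance(b,str) else b for a,b in k.items()})
    for l in ["spindle","spacer_ring","collar","bearing_old","mat","scrap_bin","carton","oil_bottle"]:
        print(l,[(np.round(d["rect"],1).tolist(),round(d["p"],2)) for d in recognise(l,c)][:4])
print({a:np.round(b,4).tolist() for a,b in vision.calibration("wrist").items()})
print(robot.current_time_s(), robot.current_eef_rot(), robot.tip_reach)
E
```

```text
pics
scene {'mtx': [[613.1929, 0.0, 315.6926], [0.0, 613.1929, 234.7792], [0.0, 0.0, 1.0]], 'extrinsics': [[0.7405, -0.672, -0.0081, -0.2354], [0.2767, 0.2938, 0.9149, -0.2846], [-0.6124, -0.6798, 0.4035, -0.617], [0.0, 0.0, 0.0, 1.0]]}
spindle [([397.8, 306.0, 59.7, 60.4], 0.61)]
spacer_ring [([397.4, 280.4, 23.3, 16.7], 0.89), ([436.6, 295.5, 24.5, 14.0], 0.83), ([325.1, 322.8, 24.9, 22.3], 0.8), ([397.8, 297.4, 35.0, 20.0], 0.25)]
collar [([397.4, 291.9, 27.6, 15.1], 0.52), ([398.2, 234.6, 84.8, 90.6], 0.45)]
bearing_old [([397.6, 299.6, 35.9, 21.6], 0.71)]
mat [([261.1, 246.4, 88.4, 24.6], 0.71)]
scrap_bin [([399.0, 233.4, 84.3, 90.4], 0.88)]
carton [([229.8, 283.5, 99.2, 55.4], 0.76)]
oil_bottle [([319.9, 263.2, 25.9, 61.3], 0.95)]
top {'mtx': [[528.671, 0.0, 325.1946], [0.0, 528.671, 248.4363], [0.0, 0.0, 1.0]], 'extrinsics': [[-0.1626, -0.9867, 0.0009, 0.2754], [0.9656, -0.159, 0.2057, -0.4769], [-0.2028, 0.0343, 0.9786, -0.8357], [0.0, 0.0, 0.0, 1.0]]}
spindle [([416.8, 240.6, 53.7, 50.9], 0.89)]
spacer_ring [([423.1, 232.4, 26.0, 23.6], 0.79), ([394.1, 294.5, 26.3, 25.4], 0.76)]
collar [([419.9, 234.7, 20.8, 25.4], 0.66)]
bearing_old [([417.0, 236.4, 27.2, 26.3], 0.81)]
mat [([213.9, 264.3, 97.9, 96.0], 0.57)]
scrap_bin [([317.4, 147.4, 119.2, 135.2], 0.83), ([215.2, 261.8, 102.3, 96.6], 0.38)]
carton [([295.1, 343.1, 99.3, 88.5], 0.94)]
oil_bottle [([329.0, 257.4, 24.7, 26.0], 0.69)]
{'mtx': [[337.1927, 0.0, 318.8653], [0.0, 337.1927, 240.0039], [0.0, 0.0, 1.0]], 'T_tool_cam': [[0.0002, 0.9483, 0.3174, 0.0817], [1.0, -0.0006, 0.0011, -0.0002], [0.0013, 0.3174, -0.9483, -0.1254], [0.0, 0.0, 0.0, 1.0]]}
0.9 [1.79998075e+02 1.40126883e-03 2.65184421e+01] 0.017
```

View pics/scene0.png

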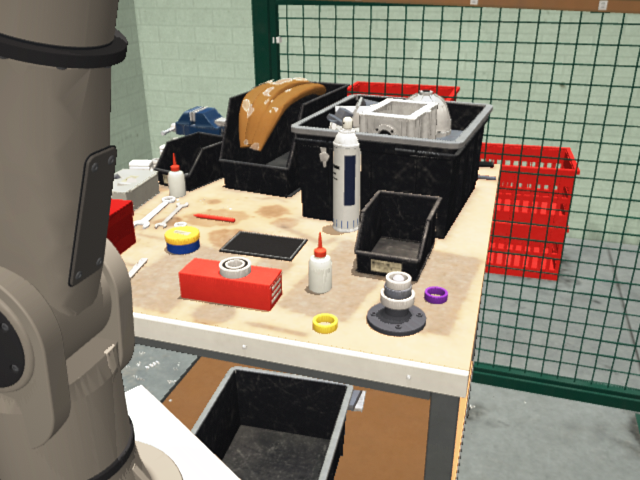

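View pics/top0.png

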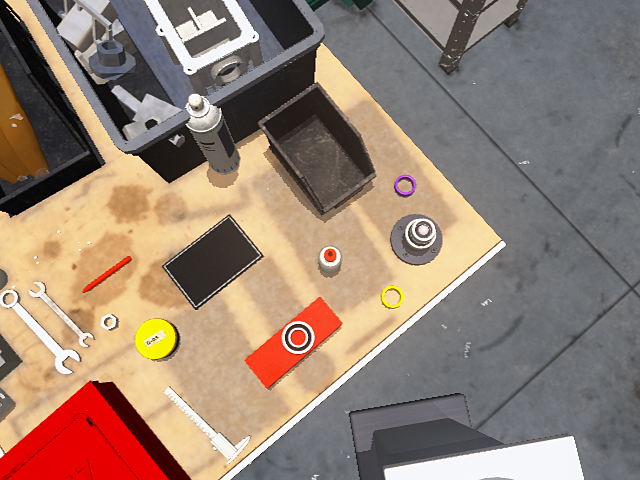

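The scene view shows the stack on the spindle at (397,300) and the bottle at (320,270). The top view shows:
- **Stack:** (420,235).
- **Carton with the new bearing:** bearing at (298,338).
- **Mat:** (213,262).
- **Bin:** (317,148), with its low front toward (348,195).
- **Bottle:** (330,258).
- **Decoy rings:** purple at (405,185) and yellow at (392,296).

```bash
cat > h.py <<'E'
from station import robot, fingers, vision, workorder, recognise
import cv2, numpy as np
from scipy.spatial.transform import Rotation as R
F=np.diag([1,-1,-1.])
def cam(c):
    k=vision.calibration(c); K=np.array(k["mtx"])
    if c!="wrist": return K,np.array(k["extrinsics"])
    T=np.eye(4); T[:3,:3]=R.from_euler("xyz",robot.current_eef_rot(),degrees=True).as_matrix(); T[:3,3]=robot.current_tool_pos()
    return K,np.linalg.inv(T@np.array(k["T_tool_cam"]))
def ray(px,z,KE):
    K,E=KE; d=E[:3,:3].T@F@np.linalg.inv(K)@[px[0],px[1],1]; o=-E[:3,:3].T@E[:3,3]
    return (o+d*(z-o[2])/d[2])[:2]
def proj(p,KE):
    K,E=KE; q=K@F@(E[:3,:3]@np.array(p)+E[:3,3]); return q[:2]/q[2]
E
python3 - <<'E'
from h import *
t=cam("top"); s=cam("scene"); f=lambda n,p,z,c=t: print(n,np.round(ray(p,z,c),4))
f("ring",(423.1,230),.0705); f("flange",(416.8,240.6),.011); f("ring s",(397.4,280.4),.0705,s); f("flange s",(397.5,317.5),.011,s)
f("newb top",(298,338),.063); f("newb s",(235,267),.058,s); f("bottle",(330,254),.105); f("bottle s",(320,236),.105,s)
def box(n,ps,z):
    w=np.array([ray(p,z,t) for p in ps]); r=cv2.minAreaRect((w*1000).astype(np.float32)); print(n,np.round(w,3).tolist(),r)
box("mat",[(231,215),(263,257),(196,307),(164,266)],.004)
box("carton",[(320,298),(342,326),(269,387),(246,360)],.048)
box("bin",[(259,124),(320,85),(375,178),(322,213)],.07)
# measure circles near
g=cv2.cvtColor(vision.grab_frame("top"),cv2.COLOR_RGB2GRAY)
b=(g<60).astype(np.uint8); n,l,st,ce=cv2.connectedComponentsWithStats(b)
for i in range(1,n):
    if st[i,4]>500 and abs(ce[i][0]-215)<60 and abs(ce[i][1]-262)<60:
        ys,xs=np.where(l==i); box("mat seg",cv2.boxPoints(cv2.minAreaRect(np.c_[xs,ys].astype(np.float32))),.004)
E
```

```text
ring [0.5154 0.0309]
flange [0.511  0.0321]
ring s [0.5135 0.0315]
flange s [0.5088 0.0236]
newb top [0.3758 0.2611]
newb s [0.3744 0.257 ]
bottle [0.4938 0.1902]
bottle s [0.4878 0.1756]
mat [[0.612, 0.349], [0.527, 0.303], [0.459, 0.429], [0.54, 0.476]] ((534.0285034179688, 388.45013427734375), (96.46025085449219, 146.61083984375), 29.722698211669922)
carton [[0.435, 0.216], [0.384, 0.188], [0.308, 0.319], [0.356, 0.349]] ((370.29547119140625, 267.9972229003906), (58.0321044921875, 154.996337890625), 30.709203720092773)
bin [[0.745, 0.272], [0.801, 0.156], [0.617, 0.093], [0.571, 0.19]] ((685.882568359375, 173.45132446289062), (193.53663635253906, 127.85511779785156), 25.02521324157715)
mat seg [[0.539, 0.474], [0.609, 0.354], [0.531, 0.31], [0.463, 0.429]] ((535.605224609375, 391.11676025390625), (89.59101867675781, 139.34912109375), 30.285308837890625)
```

```bash
python3 - <<'E'
from h import *
for yaw in (120,-60):
  for n,p in dict(sp=(.513,.031),mat1=(.516,.423),mat2=(.554,.357),bin=(.686,.173),car=(.375,.259)).items():
    for z in (.03 if n!="bin" else .09,.2):
      q=robot.inverse_kinematics([*p,z],[180,0,yaw]); print(yaw,n,z,None if q is None else np.round(q).tolist())
E
```

```text
120 sp 0.03 [21.0, 32.0, -36.0, 106.0, 24.0, 49.0, 4.0]
120 sp 0.2 [26.0, 20.0, -41.0, 95.0, 14.0, 70.0, 12.0]
120 mat1 0.03 [-13.0, 52.0, -50.0, 80.0, 41.0, 67.0, -38.0]
120 mat1 0.2 [-14.0, 42.0, -51.0, 69.0, 32.0, 83.0, -31.0]
120 mat2 0.03 [-1.0, 56.0, -60.0, 81.0, 50.0, 71.0, -36.0]
120 mat2 0.2 [-3.0, 45.0, -60.0, 70.0, 38.0, 85.0, -28.0]
120 bin 0.09 [10.0, 53.0, -52.0, 68.0, 40.0, 77.0, -9.0]
120 bin 0.2 [7.0, 46.0, -49.0, 60.0, 33.0, 86.0, -4.0]
120 car 0.03 [1.0, 30.0, -48.0, 115.0, 30.0, 48.0, -34.0]
120 car 0.2 [19.0, 22.0, -71.0, 103.0, 22.0, 71.0, -28.0]
-60 sp 0.03 [4.0, 28.0, -13.0, 107.0, 8.0, 46.0, -163.0]
-60 sp 0.2 [12.0, 17.0, -22.0, 96.0, 7.0, 68.0, -161.0]
-60 mat1 0.03 [-8.0, 58.0, -62.0, 79.0, 51.0, 73.0, 137.0]
-60 mat1 0.2 [-10.0, 46.0, -62.0, 68.0, 40.0, 86.0, 145.0]
-60 mat2 0.03 [-1.0, 57.0, -62.0, 81.0, 51.0, 72.0, 143.0]
-60 mat2 0.2 [-3.0, 45.0, -62.0, 70.0, 39.0, 86.0, 151.0]
-60 bin 0.09 [-7.0, 44.0, -15.0, 69.0, 11.0, 68.0, -172.0]
-60 bin 0.2 [-5.0, 40.0, -20.0, 61.0, 13.0, 81.0, -173.0]
-60 car 0.03 [10.0, 37.0, -62.0, 115.0, 41.0, 54.0, 136.0]
-60 car 0.2 [14.0, 18.0, -62.0, 103.0, 17.0, 69.0, 157.0]
```

```bash
python3 - <<'E'
from h import *
robot.move_to([.5125,.031,.21],[180,0,120])
w=cam("wrist"); f=vision.grab_frame("wrist"); cv2.imwrite("pics/w1.png",f[:,:,::-1])
for l in ["spindle","spacer_ring","collar","bearing_old"]:
    for d in recognise(l,"wrist")[:2]: print(l,np.round(d["rect"],1),round(d["p"],2),ray(d["rect"][:2],{"spindle":.03,"spacer_ring":.0705,"collar":.057,"bearing_old":.043}[l],w))
print(robot.current_tool_pos(),robot.current_time_s(), [np.round(proj([.5125,.031,z],w)) for z in (.011,.077,.08)])
E
```

```text
spindle [325.5 210.2  90.3  89.4] 0.91 [0.51356365 0.03998507]
spindle [326.8 216.9  55.1  48.6] 0.64 [0.5178329  0.03505482]
spacer_ring [325.4 230.8  43.1  49.5] 0.96 [0.51669146 0.03298589]
spacer_ring [408.6 259.3  37.3  34.6] 0.94 [0.59019938 0.04617652]
collar [323.6 222.4  52.4  41.1] 0.71 [0.51385842 0.03527594]
bearing_old [326.7 216.4  57.   45.7] 0.78 [0.51557733 0.0381852 ]
[0.51259008 0.03028765 0.20996059] 3.3083 [array([320., 213.]), array([320., 233.]), array([320., 234.])]
```

View pics/w1.png

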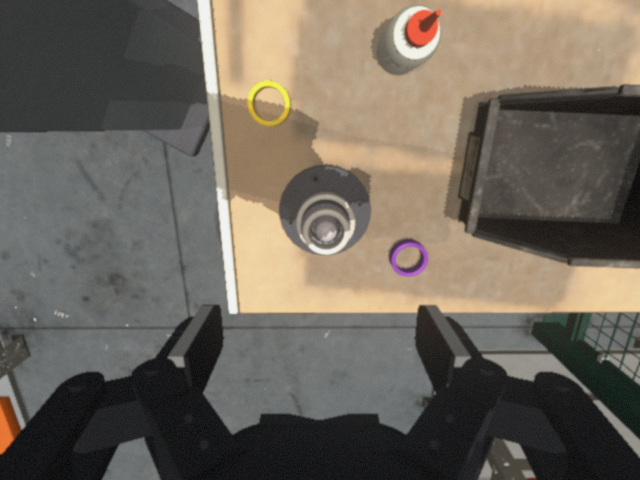

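The wrist view shows the flange centred at (325,210) and the ring top at (326,229). That puts the axis near (0.516, 0.034), about 5 mm from my first guess. Next I grip the ring.

```bash
python3 - <<'E'
from h import *
robot.line_to([.5163,.0337,.12],velocity=.15)
robot.line_to([.5163,.0337,.0835],velocity=.06,f_stop=8)
print(robot.current_tool_pos()); fingers.gripper_to(0,40)
print(robot.current_finger_gap(),robot.current_gripper_force(),robot.current_contact_force())
robot.line_to([.5163,.0337,.115],velocity=.08,f_stop=15)
print(robot.current_finger_gap(),robot.current_gripper_force(),robot.current_contact_force(),robot.current_time_s())
f=vision.grab_frame("wrist"); cv2.imwrite("pics/w2.png",f[100:,100:540,::-1])
E
```

```text
[0.5164356  0.03381877 0.08351312]
0.41025819688159765 39.69098949339241 [0.12950829 0.267798   1.97096357]
0.41018746408602413 39.879212002269924 [ 0.05201801 -0.77550825 -1.07065668] 5.8667
```

View pics/w2.png

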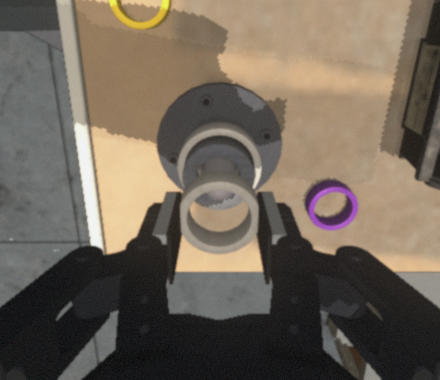

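The ring is held, its centre at about (219,216) in the crop, and the collar has stayed on the spindle. Next, ring to mat, then fetch the collar.

```bash
cat >> h.py <<'E'
SP=np.array([.5163,.0337]); A=np.array([.5165,.422]); B=np.array([.5535,.358]); O=[180,0,120]
def st(n): print(n,np.round(robot.current_tool_pos(),4),"gap",round(robot.current_finger_gap(),3),"gf",round(robot.current_gripper_force(),1),"F",np.round(robot.current_contact_force(),1),"t",round(robot.current_time_s(),1))
def place(xy,z,ztop=.20,opening=.75,v=.04,near=.025):
    robot.move_to([*xy,ztop],O); robot.line_to([*xy,z+near],velocity=.2)
    s=robot.line_to([*xy,z-.002],velocity=v,f_stop=6); st(f"placed {s}")
    fingers.gripper_to(opening); robot.line_to([*xy,ztop],velocity=.25); st("up")
def pick(xy,z,ztop=.20,lift=.20,force=40):
    robot.move_to([*xy,ztop],O); robot.line_to([*xy,z+.03],velocity=.2)
    s=robot.line_to([*xy,z],velocity=.06,f_stop=10); st(f"down {s}")
    fingers.gripper_to(0,force); st("gripped")
    robot.line_to([*xy,z+.045],velocity=.08); robot.line_to([*xy,lift],velocity=.2); st("lifted")
E
python3 - <<'E'
from h import *
robot.line_to([*SP,.2],velocity=.2)
place(A,.0235)
pick(SP,.070)
f=vision.grab_frame("wrist"); cv2.imwrite("pics/w3.png",f[:,:,::-1])
f=vision.grab_frame("top"); cv2.imwrite("pics/t3.png",f[:,:,::-1])
E
```

```text
placed True [0.5163 0.4217 0.0244] gap 0.412 gf 40.4 F [-0.1 -0.6  4. ] t 9.4
up [0.516  0.4211 0.1983] gap 0.751 gf 0.0 F [-0.2  0.3 -0. ] t 10.7
down False [0.5163 0.0338 0.0698] gap 0.748 gf 0.0 F [ 1.  -0.1  0.8] t 13.4
gripped [0.517  0.034  0.0706] gap 0.458 gf 40.2 F [1.6 0.8 1.2] t 13.8
lifted [0.5156 0.0334 0.1989] gap 0.456 gf 40.4 F [-0.   0.  -2.6] t 15.1
```

View pics/w3.png

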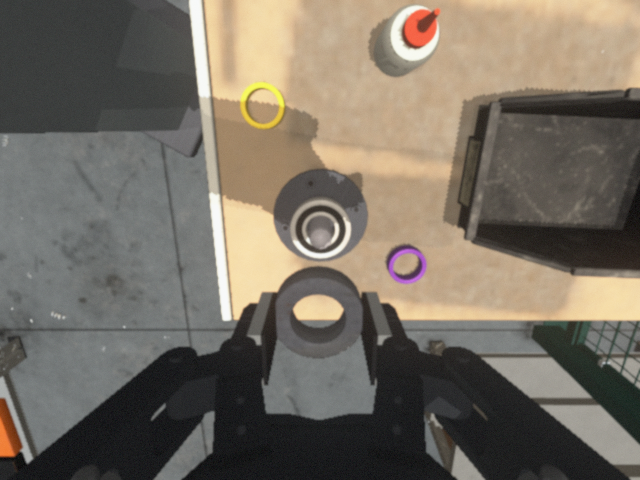

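View pics/t3.png

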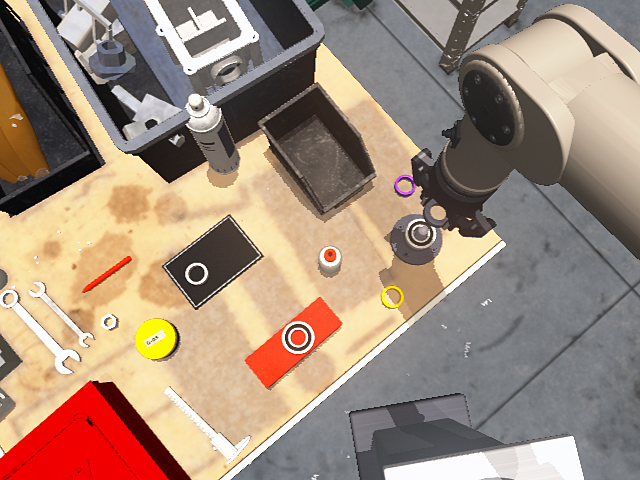

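The ring lies on the mat at (196,273) in the top view. The collar is held, and the worn bearing is still on the spindle with nothing else disturbed.

```bash
python3 - <<'E'
from h import *
place(B,.024,opening=.85)
pick(SP,.046)
bn=[.683,.172]
robot.move_to([*bn,.2],O); robot.line_to([*bn,.09],velocity=.2); st("bin")
fingers.gripper_to(.8); robot.line_to([*bn,.2],velocity=.25); st("dropped")
f=vision.grab_frame("wrist"); cv2.imwrite("pics/w4.png",f[:,:,::-1])
robot.move_to([*SP,.2],O)
w=cam("wrist"); f=vision.grab_frame("wrist"); cv2.imwrite("pics/w5.png",f[120:360,160:480,::-1])
for z,n in ((.011,"fl"),(.08,"nose")): print(n,proj([*SP,z],w),robot.current_tool_pos())
for d in recognise("spindle","wrist")[:2]: print(d)
# view from the other side
robot.move_to([*SP,.2],[180,0,-60]); w=cam("wrist"); f=vision.grab_frame("wrist"); cv2.imwrite("pics/w6.png",f[120:360,160:480,::-1])
for z,n in ((.011,"fl"),(.08,"nose")): print(n,proj([*SP,z],w),robot.current_tool_pos())
for d in recognise("spindle","wrist")[:2]: print(d)
a,b=[cv2.resize(cv2.imread(f"pics/w{i}.png"),None,fx=1.5,fy=1.5) if i==4 else cv2.imread(f"pics/w{i}.png") for i in (5,6)]
cv2.imwrite("pics/c56.png",cv2.resize(np.hstack([a,b]),None,fx=1.25,fy=1.25))
print(robot.current_time_s())
E
```

```text
placed True [0.5533 0.3577 0.0248] gap 0.454 gf 40.9 F [-0.1 -1.5  5. ] t 17.9
up [0.5529 0.3572 0.1983] gap 0.85 gf 0.0 F [-0.  -0.2  0.6] t 19.2
down False [0.5162 0.0338 0.0458] gap 0.846 gf 0.0 F [-0.2  0.3  1.1] t 21.8
gripped [0.5173 0.0342 0.0467] gap 0.587 gf 41.2 F [2.  0.4 2. ] t 22.2
lifted [0.5154 0.0333 0.1988] gap 0.585 gf 41.7 F [ 1.4  0.2 -1. ] t 23.6
bin [0.6838 0.1714 0.0918] gap 0.586 gf 41.7 F [-0.   0.4 -1.1] t 25.1
dropped [0.6831 0.1723 0.2009] gap 0.796 gf 0.0 F [ 0.7 -0.1 -0.9] t 26.1
fl [317.53603893 217.43687763] [0.51752253 0.03472428 0.20020981]
nose [317.33649666 240.12908789] [0.51752253 0.03472428 0.20020981]
{'rect': [317.9, 214.6, 93.8, 93.5], 'p': 0.84}
fl [317.64677883 217.98812111] [0.51668199 0.03435847 0.20000506]
nose [317.41692697 240.78132979] [0.51668199 0.03435847 0.20000506]
{'rect': [317.1, 215.6, 92.3, 90.6], 'p': 0.92}
{'rect': [551.8, 181.3, 62.5, 58.7], 'p': 0.56}
27.4417
```

View pics/w4.png

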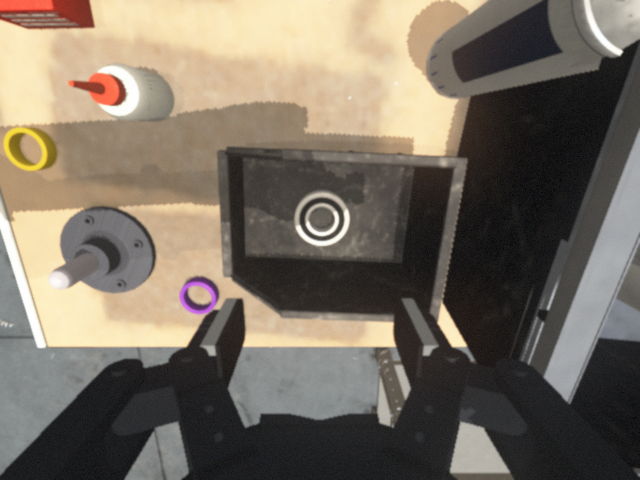

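View pics/c56.png

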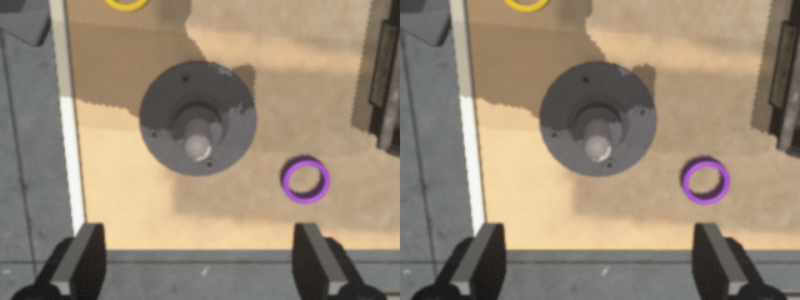

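The worn bearing lies in the scrap bin (at (322,217) in the wrist view), and the spindle is bare and its nose visible. The second view wasn't actually turned, so I'll take a real opposite view with a joint move to fix the axis.

```bash
python3 - <<'E'
from h import *
def look(n):
    st(n); w=cam("wrist"); f=vision.grab_frame("wrist"); cv2.imwrite(f"pics/{n}.png",f[:,:,::-1])
    d=recognise("spindle","wrist"); 
    for x in d[:1]: print(robot.current_eef_rot()[2],x["rect"],ray(x["rect"][:2],.011,w), [np.round(proj([*SP,z],w),1) for z in (.011,.08)])
q0=np.array(robot.current_joint_positions()); print(q0)
robot.pause(.3); look("a0")
q=q0.copy(); q[6]-=180 if q0[6]>5 else -170
robot.move_j(q); robot.pause(.3); look("a1"); robot.move_j(q0)
a,b=[cv2.imread(f"pics/{i}.png")[140:300,220:420] for i in ("a0","a1")]
cv2.imwrite("pics/a01.png",cv2.resize(np.hstack([a,b]),None,fx=2,fy=2,interpolation=cv2.INTER_CUBIC))
print(robot.current_time_s())
E
```

```text
[ 36.64112169  25.79486149 -57.5887565   94.5850949   22.65989178
  72.25793255   4.62648405]
a0 [0.5163 0.0336 0.2   ] gap 0.8 gf 0.0 F [-0.7  0.5  0.1] t 27.7
119.9932432062563 [319.5, 215.6, 94.3, 95.4] [0.51606788 0.03553359] [array([318.8, 217.3]), array([318.7, 240. ])]
a1 [0.5166 0.0342 0.2   ] gap 0.798 gf 0.0 F [ 0.7  0.4 -0. ] t 30.6
-69.95945288339321 [321.4, 214.0, 93.7, 93.3] [0.5149889  0.03154807] [array([319.3, 215.6]), array([319.5, 238.1])]
33.2583
```

View pics/a01.png

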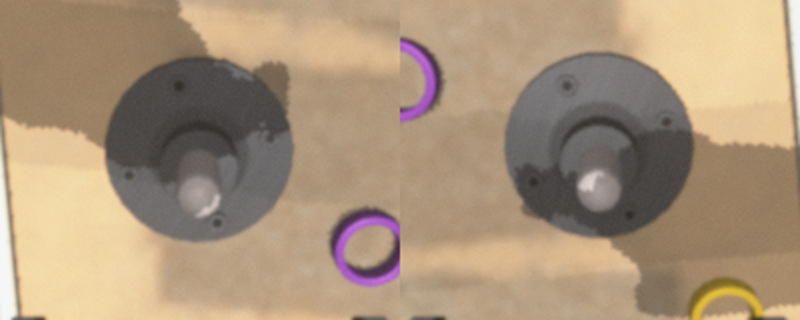

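In both views the flange and nose sit about 2.5 px high in the image. That is a camera offset, so the axis is at (0.5166, 0.0338) to well within 1 mm. Now I measure the new bearing.

```bash
sed -i 's/^SP=np.array(\[.5163,.0337\])/SP=np.array([.5166,.0338])/' h.py; python3 - <<'E'
from h import *
robot.move_to([.375,.2595,.2],O); robot.pause(.2); st("c")
w=cam("wrist"); f=vision.grab_frame("wrist"); cv2.imwrite("pics/n1.png",f[100:340,160:480,::-1])
for l in ("bearing_new","carton"):
    for d in recognise(l,"wrist")[:2]: print(l,d["rect"],d["p"],ray(d["rect"][:2],.0555 if l[0]=="b" else .03,w))
print(proj([.375,.2595,.063],w))
E
```

```text
c [0.3763 0.2582 0.1998] gap 0.8 gf 0.0 F [-0.5 -0.5  0.7] t 34.5
bearing_new [323.4, 227.7, 66.8, 67.6] 0.75 [0.37823136 0.2625501 ]
carton [321.6, 207.8, 72.3, 188.2] 0.96 [0.37157622 0.27147684]
[318.1952904  231.52737038]
```

View pics/n1.png

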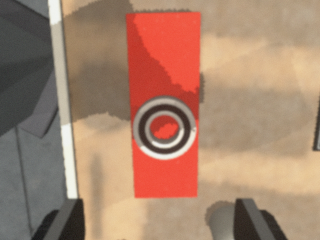

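The bearing sits on the carton at (325,227) in the full image, about (0.379, 0.262) after correction. Now I pick and fit it.

```bash
cat >> h.py <<'E'
def fit(z,opening=.8):
    robot.move_to([*SP,.2],O); robot.line_to([*SP,.14],velocity=.2); robot.pause(.2)
    f=vision.grab_frame("wrist"); cv2.imwrite(f"pics/fit{int(z*1e4)}.png",f[:,:,::-1])
    s=robot.line_to([*SP,z-.003],velocity=.05,f_stop=8); st(f"fit {s} target {z}")
    if robot.current_tool_pos()[2]<z+.003:
        fingers.gripper_to(opening); robot.line_to([*SP,.2],velocity=.2); st("done")
        f=vision.grab_frame("wrist"); cv2.imwrite(f"pics/post{int(z*1e4)}.png",f[:,:,::-1])
    else: print("NOT DOWN")
E
python3 - <<'E'
from h import *
pick([.379,.262],.069)
fit(.056)
E
```

```text
down False [0.3789 0.2621 0.0688] gap 0.801 gf 0.0 F [-0.3  0.2  0.8] t 36.2
gripped [0.3799 0.2627 0.0698] gap 0.568 gf 40.8 F [-0.1  0.4  3.4] t 36.5
lifted [0.3786 0.2612 0.199 ] gap 0.572 gf 41.6 F [-0.1  0.6 -2. ] t 37.8
fit True target 0.056 [0.5166 0.0338 0.0568] gap 0.572 gf 42.3 F [-0.6 -0.5  5.3] t 41.1
done [0.5158 0.0334 0.1989] gap 0.799 gf 0.0 F [-0.7 -0.4  0.2] t 42.3
```

```bash
python3 -c "
import cv2,numpy as np
a=cv2.imread('pics/fit560.png')[160:400,200:440];b=cv2.imread('pics/post560.png')[120:360,200:440]
cv2.imwrite('pics/v1.png',cv2.resize(np.hstack([a,b]),None,fx=1.6,fy=1.6,interpolation=2))"
```

```text
(no output)
```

View pics/v1.png

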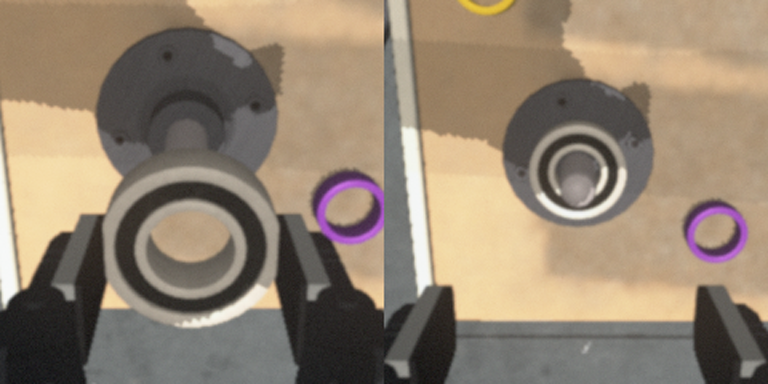

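The new bearing sits flat and centred on the shoulder. Now the collar, then the ring.

```bash
python3 - <<'E'
from h import *
pick(B,.0245)
fit(.0705)
if robot.current_tool_pos()[2]>.15:
    pick(A,.0245)
    fit(.0845)
E
python3 -c "
import cv2,numpy as np
a=cv2.imread('pics/post705.png')[120:360,200:440];b=cv2.imread('pics/post845.png')[120:360,200:440]
cv2.imwrite('pics/v2.png',cv2.resize(np.hstack([a,b]),None,fx=1.6,fy=1.6,interpolation=2))"
```

```text
down False [0.5534 0.3581 0.0242] gap 0.802 gf 0.0 F [-0.3 -0.1  1.6] t 45.1
gripped [0.5541 0.3585 0.0253] gap 0.457 gf 40.1 F [1.  0.7 2.4] t 45.5
lifted [0.553  0.3572 0.1983] gap 0.456 gf 40.4 F [ 0.3 -1.1 -2.4] t 47.0
fit True target 0.0705 [0.5165 0.0338 0.0704] gap 0.451 gf 41.1 F [-0.6 -0.9  4.8] t 50.2
done [0.5158 0.0333 0.1989] gap 0.803 gf 0.0 F [-0.5 -0.8 -0.5] t 51.4
down False [0.5164 0.422  0.0243] gap 0.8 gf 0.0 F [-0.5  1.1  0.1] t 54.4
gripped [0.5168 0.4225 0.0252] gap 0.41 gf 39.8 F [ 0.9 -0.2  1.7] t 54.8
lifted [0.5161 0.4212 0.1983] gap 0.409 gf 39.9 F [-0.1 -0.3 -0.3] t 56.4
fit True target 0.0845 [0.5163 0.0337 0.0838] gap 0.412 gf 40.5 F [-1.6 -0.3  5.3] t 59.5
done [0.5159 0.0333 0.1989] gap 0.802 gf 0.0 F [-0.5  0.1 -0.6] t 60.7[ WARN:0@0.009] global loadsave.cpp:275 findDecoder imread_('pics/post705.png'): can't open/read file: check file path/integrity
Traceback (most recent call last):
TypeError: 'NoneType' object is not subscriptable
```

Both parts stopped at seat height. One last check with a wrist view and a scene crop, the arm backed off.

```bash
python3 - <<'E'
from h import *
f=vision.grab_frame("wrist")[120:360,200:440]
robot.move_to([.42,.15,.26],O)
g=vision.grab_frame("scene")[210:350,300:460]
cv2.imwrite("pics/v3.png",np.hstack([cv2.resize(f,(400,400)),cv2.resize(g,(400,400),interpolation=2)])[:,:,::-1])
for l in ("spacer_ring","collar","bearing_new","oil_bottle"): print(l,[(np.round(d["rect"]),round(d["p"],2)) for d in recognise(l,"scene")][:3])
st("end")
E
```

```text
spacer_ring [(array([436., 295.,  24.,  17.]), 0.87), (array([326., 324.,  27.,  21.]), 0.8), (array([399., 283.,  25.,  16.]), 0.6)]
collar [(array([398., 291.,  27.,  14.]), 0.8)]
bearing_new [(array([396., 298.,  33.,  20.]), 0.79)]
oil_bottle [(array([322., 264.,  26.,  58.]), 0.63)]
end [0.4206 0.1488 0.2594] gap 0.801 gf 0.0 F [0.3 0.2 0.3] t 61.8
```

View pics/v3.png

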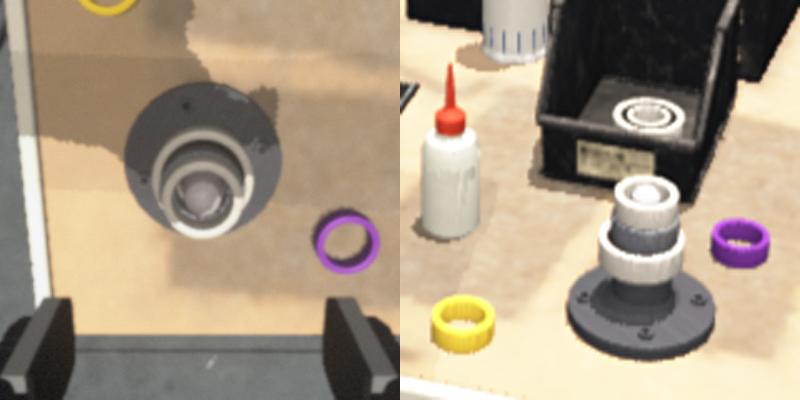

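The stack is complete and level: bearing, collar and ring are each seated on the part below. The worn bearing is in the bin and the bottle is upright.

```bash
python3 -c "
from station import workorder
print(workorder.close_job())"
```

```text
the job is handed in; nothing more can be done
None
```

The job is handed in at about 62 s: the new bearing, collar and spacer ring are seated on the spindle, the worn bearing is in the scrap bin, and the oil bottle is still upright.

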